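# Put two gauge plates away in the matching slots of a leaning rack

## Robot

A 6-joint arm with a two-finger parallel gripper is mounted at the origin on a cart in front of the work surface, level with it; the furniture and walls round the work are solid. World frame = base frame: x ahead of the robot, y to its left, z up, the work surface at z = 0. Lengths are in mm, angles in rad, forces in N, time in s.
With the tool pointing down it reaches from about 350 to 975 mm from the base axis. Payload 7.1 kg.
Tool frame: the origin (TCP) lies on the front face of the gripper's body, between the roots of the fingers; the fingertips stand 80 mm ahead of it and the grasp point (between the pads) lies 61 mm ahead of it (env.tips_ahead is the distance from the TCP to the fingertips, in mm); z points along the fingers, y is the line along which they close (so a half turn about z gives the same grasp; the last joint's range is limited). The gripper opens to 88 mm and grips with 3 to 60 N. Pads are 20 mm wide; open, the fingers measure 115 mm over their backs; the gripper's body (75 mm by 178 mm) begins 61 mm behind the grasp point.
Start: joints at [-0.698, 0.423, 1.63, -0, 1.089, -0.019], TCP at [486.38, -392.479, 302.675] pointing down, gripper open.
Joint ranges: [-3, 3], [-0.9, 2.11], [0.09, 2.58], [-1.31, 4.45], [0.11, 2.69], [-2.54, 2.54]. Speed limits (rad/s): [2.39, 2.39, 3.01, 3.14, 3.14, 3.14].

## Interface

Orientations are given as a unit quaternion [x, y, z, w].
In Python, from station import env, set_gripper, viewer, workorder gives the robot as it stands. Calls block until the motion is done:
- env.reach(position, orientation): joint-space move of the TCP to a pose.
- env.move_l(position, rot=None, rate=150, f_stop=None): straight line of the TCP; rot=None keeps the orientation; rate is the mean speed in mm/s. With f_stop (N) it stops when the force on the tool has changed by that much, and returns True; else False.
- env.move_joints(angles): joint-space move.
- set_gripper(opening): finger opening in mm; the grip force is fixed at half the most; returns when the fingers have stopped.
- env.hold(seconds).
- env.ik(position, orientation): joint angles nearest the present ones, or None.
- env.read_state(): the state.
- viewer.camera(name): name is "scene" or "top"; returns the picture (480x640x3 uint8, blue, green, red); there is no depth.
- viewer.camera_params(name): a dict with "fx", "fy", "cx", "cy" (pixels), "dist" ([k1, k2, p1, p2, k3] as OpenCV has them; the pictures are not rectified), "pose" (4x4, takes a point from camera to world coordinates). Camera axes: x right, y up, looking along -z (the intrinsics and any distortion apply to the point x, -y, -z); pixel columns grow to the right and rows downward; lengths in mm; the calibration is good to about 2 mm. A picture is of the moment at which its call begins. camera_params takes no time and is no camera call.
A pose or a line that the arm cannot do raises env.IKError and nothing moves.
- workorder.sign_off(): hands the job in; it is judged then, once.
The state is a dict: "time_s": time; "qpos": joint angles; "dq": joint speeds; "tau": joint torques, N m; "tool_pos": TCP position; "orientation": TCP orientation; "force": force on the tool from outside, world axes, zero at the start; "wrist_torque": the same for the moment, N m; "width": finger opening in mm; "grip_force": force on a finger pad.
Only numpy, scipy, OpenCV 4.12 (cv2) and the standard library are available. Lean on these libraries where they do the work, as an engineer would, in place of code of your own. Each camera call takes 0.05 s, during which the arm holds its last target. There are 200 camera calls.

## Task

Swing the yellow cover of the grey rack fully aside, round its pivot screw, to uncover the slots, and leave it open. Then take the two blue-topped gauge plates out of the white drain stand and slide each one fully home, blue edge up, into the rack slot made for its thickness: the 8 mm plate into the narrowest slot and the 12 mm plate into the middle width; the widest slot stays empty. Leave the other things on the bench where they are.

Things in the scene. Friction and masses are not known exactly. Their poses are not given: they have to be found in the camera images.
- plate8_center (a point): Aluminium gauge plate, blue band along the top edge, 8 mm thick (y), 60 mm wide (x), 100 mm high (z), about 0.13 kg. Site: its centre, half-way up; z to the blue edge. Starts upright in the drain stand (plates in either order), foot 8 mm above the bench, its lower 24 mm inside the stand.
- plate12_center (a point): Aluminium gauge plate, blue band along the top edge, 12 mm thick (y), 60 mm wide (x), 100 mm high (z), about 0.19 kg. Site: its centre, half-way up; z to the blue edge. Starts upright in the drain stand (plates in either order), foot 8 mm above the bench, its lower 24 mm inside the stand.
- slot8_mouth (a point): Slot for 8 mm plates in the leaning grey rack: the narrowest of three, 10.5 mm wide (y), 64 mm long (x), 50 mm deep, 3 mm lead-in chamfer. Site: centre of its mouth; z points out of the slot along the sliding line, 30 degrees from vertical towards the rack's front (the robot's left). A plate fully home has its centre here, half of it sticking out.
- slot12_mouth (a point): Slot for 12 mm plates in the leaning grey rack: the middle width of three, 14.5 mm wide (y), 64 mm long (x), 50 mm deep, 3 mm lead-in chamfer. Site: centre of its mouth; z points out of the slot along the sliding line, 30 degrees from vertical towards the rack's front (the robot's left). A plate fully home has its centre here, half of it sticking out.
- slot16_mouth (a point): Slot for 16 mm plates in the leaning grey rack: the widest of three, stays empty, 18.5 mm wide (y), 64 mm long (x), 50 mm deep, 3 mm lead-in chamfer. Site: centre of its mouth; z points out of the slot along the sliding line, 30 degrees from vertical towards the rack's front (the robot's left). A plate fully home has its centre here, half of it sticking out.
- rack: Grey leaning rack fixed to the bench, about 110x205 mm; its front (-x) faces the robot's left, so the row of slots runs away from the robot. Three slot blocks sit in it side by side, 52 mm apart along its y, in any order, all hidden under the yellow cover at first. Origin: on the bench, 85 mm below the middle block's mouth centre; z up.
- cover (a joint): Angle of the yellow sheet cover (182x72x3 mm) about its pivot screw, rad: 0 over all mouths; grows as the knob end (near the robot) swings to the right (rising) and then away, in the plane of the mouths and just above them; stop at 1.6, all slots free. Starts at 0 to 0.2. Stiff pivot: stays where left; about 1 N at the knob moves it.
- cover_pivot (a point): Pivot screw at the cover's far left corner seen from the robot, on its upper face; z is the pivot axis (parallel to the slots' z, pointing out). Axes turn with the cover: the knob end lies towards -y, x across the sheet. At joint value 0 they are parallel to the slots' axes.
- cover_knob (a point): Black round knob on the cover, 16 mm thick, 26 mm high, square to the sheet. Site: half-way up it (13 mm above the sheet). In cover_pivot's axes it lies at x 28, y -155, z 13 mm.
- stand: White drain stand fixed to the bench, 76x124x32 mm, with two slots along its x (14.5 mm wide, 64 mm long, 24 mm deep), 62 mm apart along its y. Origin: centre of its underside.
- marker_c: black marker pen with a white band, 125x18x20 mm, lying near the bench's front edge. A bystander. Origin at its underside.
- tally_counter: white hand tally counter with a finger ring, 91x47x26 mm, lying in front of the drain stand. A bystander. Origin at its underside.
- grease_tin: round grease tin, 63 mm across, 43 mm high, near the bench edge on the right. A bystander. Origin at its underside.
- spanner: steel spanner, 176x25x8 mm, lying on the right. A bystander. Origin at its underside.
- brush: paint brush with a wooden handle, 199x36x12 mm, lying on the far right. A bystander. Origin at its underside.
- bearing_12: one loose ball bearing, 62 mm across, 14 mm high, lying between rack and stand. A bystander. Origin at its underside.

How it is judged (in metres and radians):
On the way:
1. the cover is swung aside, clear of all slots (value of joint cover above 1.4 rad), for 0.2 s.
At the end, for the whole second after the job is handed in: The cover stands open (over 1.35 rad); the 8 mm plate is at rest in the narrowest slot and the 12 mm plate in the middle one, each fully home (its centre within 6 mm of the middle of the mouth) and in line with the slot within 0.08 rad, blue edge up (value of joint cover above 1.35 rad and distance between plate8_center and slot8_mouth below 0.006 m and angle between the z axis of plate8_center and the z axis of slot8_mouth, either way round below 0.08 rad and angle between each of plate8_center, plate12_center's own z axis and vertical below 0.8 rad and linear speed of each of plate8, plate12 below 0.02 m/s and distance between plate12_center and slot12_mouth below 0.006 m and angle between the z axis of plate12_center and the z axis of slot12_mouth, either way round below 0.08 rad); the robot touches nothing.
It fails at once if a bystander (marker, tally counter, grease tin, spanner, brush, loose bearing) is pushed more than 30 mm (distance of any of marker_c, tally_counter, grease_tin, spanner, brush, bearing_12 from where it was at the start of the episode above 0.03 m).
It also fails if it takes over 67 s, if anything falls off the work surface, if the arm or the gripper's body presses on something with over 40 N, if the wrist force passes 120 N, or if a joint passes its speed limit or range.

## Working session

There is one attempt and no reset: what is moved stays moved. The work goes in short steps, each a Python script; the robot and the scene stay as the last script left them, time stands still between calls to the robot, and variables do not carry over. Pictures are saved under pics/ and viewed, at most 10 in all, crops included, and the job is handed in when it is done.

```bash
ls; mkdir -p pics; python3 - <<'E'
from station import env, viewer
import cv2, numpy as np
for n in ("scene","top"):
    im=viewer.camera(n); cv2.imwrite(f"pics/{n}0.png",im)
    p=viewer.camera_params(n); print(n,p["fx"],p["fy"],p["cx"],p["cy"],p["dist"]); print(np.round(p["pose"],4).tolist())
s=env.read_state(); print(s["time_s"],s["orientation"],s["tool_pos"])
E
```

```text
pics
scene 440.03305679835955 440.03305679835955 321.8618960941511 235.11057091963576 [-0.11042515  0.          0.          0.          0.        ]
[[0.3703, 0.5859, -0.7208, -127.2585], [-0.9289, 0.2295, -0.2906, -361.1554], [-0.0048, 0.7772, 0.6292, 636.2859], [0.0, 0.0, 0.0, 1.0]]
top 472.8347775609108 472.8347775609108 329.25856015221007 234.35866245818485 [-0.01431171  0.          0.          0.          0.        ]
[[-0.0064, 0.9841, -0.1776, 336.3263], [-0.9999, -0.0078, -0.007, -93.1348], [-0.0083, 0.1776, 0.9841, 953.5618], [0.0, 0.0, 0.0, 1.0]]
0.1 [ 9.02222661e-01  4.31270017e-01 -2.90892217e-04 -5.97319561e-04] [ 486.09381975 -392.25102648  302.00032237]
```

View pics/scene0.png

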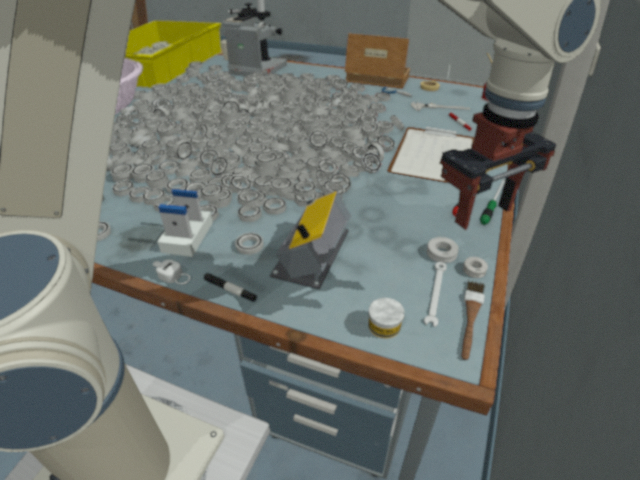

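View pics/top0.png

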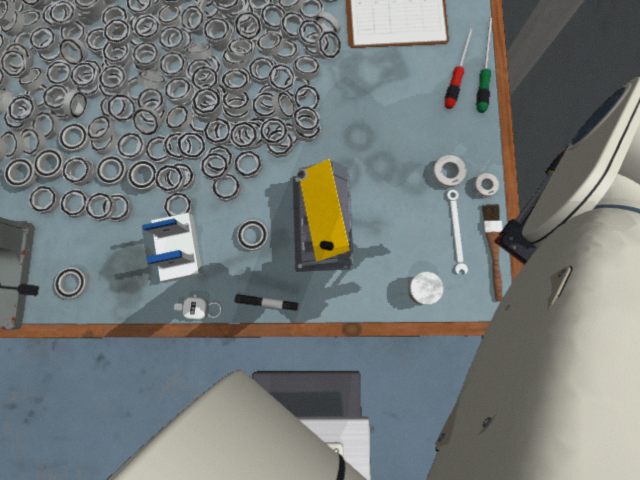

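The scene view shows the yellow cover at about (312,222) with its knob at (303,232), and the blue plates at (185,193) and (173,210). The top view shows the cover at (325,210), the knob at (327,246), the pivot near (301,174), and the plates at (165,226) and (164,258). I'll enlarge the rack and stand from both views.

```bash
cat > h.py <<'E'
from station import env, set_gripper, viewer, workorder
import cv2, numpy as np
from scipy.spatial.transform import Rotation as R
P={n:viewer.camera_params(n) for n in("scene","top")}
def ray(n,uv):
    p=P[n]; K=np.array([[p["fx"],0,p["cx"]],[0,p["fy"],p["cy"]],[0,0,1.]])
    q=cv2.undistortPoints(np.array([[uv]],float),K,np.array(p["dist"],float))[0,0]
    T=np.array(p["pose"]); d=T[:3,:3]@[q[0],-q[1],-1]; return T[:3,3],d/np.linalg.norm(d)
def onz(n,uv,z):
    o,d=ray(n,uv); return o+d*(z-o[2])/d[2]
def tri(a,b):   # a: scene pixel, b: top pixel -> point, miss distance
    o1,d1=ray("scene",a); o2,d2=ray("top",b)
    s=np.linalg.lstsq(np.c_[d1,-d2],o2-o1,rcond=None)[0]
    x,y=o1+s[0]*d1,o2+s[1]*d2; return (x+y)/2,np.linalg.norm(x-y)
def proj(n,X):
    p=P[n]; T=np.array(p["pose"]); K=np.array([[p["fx"],0,p["cx"]],[0,p["fy"],p["cy"]],[0,0,1.]])
    c=(np.asarray(X,float)-T[:3,3])@T[:3,:3]; c=c*[1,-1,-1]
    return cv2.projectPoints(c.reshape(-1,1,3),np.zeros(3),np.zeros(3),K,np.array(p["dist"],float))[0][:,0]
def mask(im,c):
    h=cv2.cvtColor(im,cv2.COLOR_BGR2HSV)
    return cv2.inRange(h,*{"y":((20,150,80),(35,255,255)),"b":((105,120,60),(125,255,255))}[c])
E
python3 - <<'E'
from h import *
t=cv2.imread("pics/top0.png"); s=cv2.imread("pics/scene0.png")
f=lambda im,x,y,w,h:cv2.resize(im[y:y+h,x:x+w],(400,300),interpolation=cv2.INTER_CUBIC)
cv2.imwrite("pics/crop0.png",np.vstack([np.hstack([f(t,245,150,168,126),f(t,120,205,100,75)]),np.hstack([f(s,250,180,136,102),f(s,140,175,100,75)])]))
for n,im,(x,y,w,h) in(("top",t,(280,140,90,130)),("scene",s,(260,180,100,80))):
    for c,(X,Y,W,H) in(("y",(x,y,w,h)),("b",(130,205,70,70) if n=="top" else (150,180,70,45))):
        m=np.zeros(im.shape[:2],np.uint8); m[Y:Y+H,X:X+W]=mask(im,c)[Y:Y+H,X:X+W]
        for k in cv2.findContours(m,0,2)[0]:
            if cv2.contourArea(k)>15:
                r=cv2.minAreaRect(k); print(n,c,cv2.contourArea(k),np.round(cv2.boxPoints(r),1).tolist(), cv2.approxPolyDP(k,3,True)[:,0].tolist())
E
```

```text
top y 2999.0 [[294.70001220703125, 166.5], [329.20001220703125, 158.6999969482422], [350.29998779296875, 253.1999969482422], [315.79998779296875, 260.8999938964844]] [[328, 159], [307, 168], [307, 176], [300, 180], [316, 260], [349, 250]]
top b 206.0 [[146.10000610351562, 256.1000061035156], [180.39999389648438, 249.8000030517578], [181.8000030517578, 257.1000061035156], [147.39999389648438, 263.3999938964844]] [[181, 253], [147, 256], [147, 261], [178, 257]]
top b 131.0 [[141.8000030517578, 224.8000030517578], [175.1999969482422, 218.1999969482422], [176.1999969482422, 223.1999969482422], [142.8000030517578, 229.8000030517578]] [[176, 222], [172, 219], [142, 226], [147, 229]]
scene y 960.0 [[289.0, 246.60000610351562], [315.3999938964844, 185.0], [338.0, 194.6999969482422], [311.6000061035156, 256.29998779296875]] [[334, 193], [307, 207], [300, 224], [309, 235], [303, 238], [297, 230], [290, 247], [320, 236]]
scene b 153.5 [[158.6999969482422, 212.10000610351562], [159.10000610351562, 204.6999969482422], [185.3000030517578, 206.0], [184.89999389648438, 213.39999389648438]] [[159, 207], [161, 211], [185, 212], [185, 206]]
scene b 102.0 [[172.5, 194.60000610351562], [173.10000610351562, 188.8000030517578], [196.5, 191.10000610351562], [195.89999389648438, 196.89999389648438]] [[173, 190], [177, 195], [196, 196], [194, 191]]
```

View pics/crop0.png

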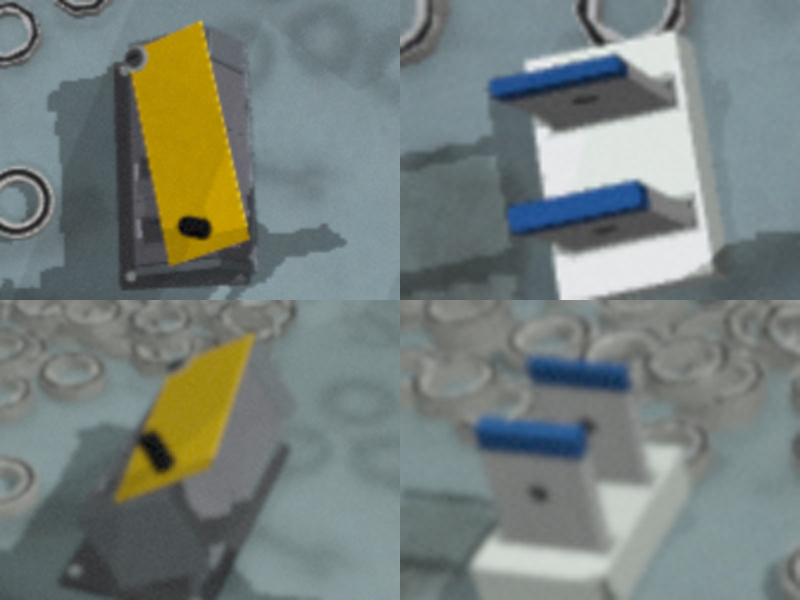

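Crop readings:
- **Pivot:** top (301.7,173.9), scene (310,202).
- **Knob:** top (326.9,245.3), scene (303,231).
- **Plates:** the near plate's blue blob is thicker, so it is probably the 12 mm one.

Next I triangulate these points.

```bash
python3 - <<'E'
from h import *
pr=lambda *a:print(*[np.round(x,1) if not isinstance(x,str) else x for x in a])
pts={"piv":((310.2,201.8),(301.7,173.9)),"knob":((303.1,231.4),(326.9,245.3)),"fr":((336.4,191.9),(330.3,158.4)),"nr":((321.4,236.8),(349.6,250)),"nl":((289.5,248.4),(316.4,261.7))}
X={}
for k,(a,b) in pts.items(): X[k],e=tri(a,b); pr(k,X[k],e)
n=np.cross(X["nr"]-X["nl"],X["fr"]-X["nr"]); pr("normal",n/np.linalg.norm(n)*100)
pr("len",np.linalg.norm(X["fr"]-X["nr"]),np.linalg.norm(X["nr"]-X["nl"]),np.linalg.norm(X["piv"]-X["knob"]))
for z in(0,8): pr("base",onz("top",(296.2,271),z),onz("top",(293.3,176),z),onz("top",(350,268.4),z))
for n_,a,b in(("near",(147,256.75),(180,250.75)),("far",(142.5,225),(175.5,219))):
    A,B=onz("top",a,108),onz("top",b,108); d=B-A; pr(n_,A,B,np.linalg.norm(d),"yaw",np.degrees(np.arctan2(d[1],d[0])))
# scene top-far edges
for n_,a,b in(("near",(159.5,204.7),(186.5,207.5)),("far",(172.5,189.3),(197,192))): pr(n_,onz("scene",a,108),onz("scene",b,108))
E
```

```text
piv [613.7 -34.6  76.9] 0.5
knob [467.8 -82.8 114.5] 0.0
fr [634.8 -89.5 103.6] 1.0
nr [ 458.3 -123.6  120.5] 0.9
nl [442.2 -63.6  86.2] 1.7
normal [-1.2 49.4 86.9]
len 180.5 71.0 158.1
base [433.7 -19.    0. ] [633.5 -11.7   0. ] [ 438.2 -127.8    0. ]
base [432.9 -19.6   8. ] [631.  -12.4   8. ] [ 437.3 -127.5    8. ]
near [450.3 243.3 108. ] [460.9 183.8 108. ] 60.5 yaw -80.0
far [509.1 255.3 108. ] [519.8 195.  108. ] 61.3 yaw -79.9
near [447.4 243.  108. ] [459.8 181.5 108. ]
far [507.3 253.6 108. ] [517.8 194.6 108. ]
```

```bash
cat >> h.py <<'E'
psi=np.radians(1.8); yr=np.array([np.cos(psi),np.sin(psi),0]); xr=np.array([yr[1],-yr[0],0]); ez=np.array([0,0,1.])
S=np.c_[np.cos(np.pi/6)*xr+.5*ez, yr, -.5*xr+np.cos(np.pi/6)*ez]   # slot axes
zs=S[:,2]
def quat(z,y):
    y=y-z*(y@z); y=y/np.linalg.norm(y); return R.from_matrix(np.c_[np.cross(y,z),y,z]).as_quat()
piv=np.array([613.7,-34.6,77.5])
def knob(th,up=26,sg=1):   # TCP pose with grasp point 'up' mm above the sheet at the knob
    C=S@R.from_euler("z",th).as_matrix()
    return piv+C@[28,-155,up]+61*zs, quat(-zs,sg*C[:,0])
E
python3 - <<'E'
from h import *
for sg in(1,-1):
    for th in(.187,.6,1.1,1.58):
        j=env.ik(*knob(th,26,sg)); print(sg,th,None if j is None else np.round(j,2))
for z in (149,260):
  for sg in(1,-1):
    j=env.ik([449,212,z],quat(np.array([0,0,-1.]),sg*np.array([.985,.174,0]))); print(sg,None if j is None else np.round(j,2))
for sg in(1,-1):
  for d in (91,200):
   for x in (475,580):
    j=env.ik(np.array([x,-70,95])+zs*d,quat(-zs,sg*yr)); print(sg,None if j is None else np.round(j,2))
E
```

```text
1 0.187 [ 0.13  0.45  2.06 -0.74  0.83  2.04]
1 0.6 [ 0.02  0.44  1.98 -0.72  0.86  1.48]
1 1.1 [-0.04  0.48  1.83 -0.68  0.92  0.85]
1 1.58 [-0.03  0.57  1.65 -0.64  0.98  0.31]
-1 0.187 [ 0.13  0.45  2.06 -0.74  0.83 -1.1 ]
-1 0.6 [ 0.02  0.44  1.98 -0.72  0.86 -1.66]
-1 1.1 [-0.04  0.48  1.83 -0.68  0.92 -2.29]
-1 1.58 None
1 [ 0.42  0.49  2.   -0.    0.65  0.24]
-1 None
1 [ 0.42  0.3   1.94 -0.    0.9   0.24]
-1 None
1 [ 0.16  0.48  2.04 -0.73  0.84  0.69]
1 [ 0.14  0.58  1.81 -0.67  0.92  0.57]
1 [ 0.28  0.32  1.97 -0.59  1.07  0.59]
1 [ 0.23  0.46  1.75 -0.58  1.12  0.5 ]
-1 [ 0.16  0.48  2.04 -0.73  0.84 -2.45]
-1 None
-1 None
-1 None
```

```bash
python3 - <<'E'
from h import *
p,q=knob(.187); env.reach(p+60*zs,q); set_gripper(30)
r=env.move_l(p,q,rate=80,f_stop=12); print("down",r,np.round(env.read_state()["tool_pos"]-p,1))
set_gripper(20); s=env.read_state(); print(s["width"],s["grip_force"],s["force"].round(1) if hasattr(s["force"],"round") else s["force"])
if not r:
    for th in np.linspace(.187,1.57,8)[1:]:
        p,q=knob(th); r=env.move_l(p,q,rate=110,f_stop=30); s=env.read_state(); print(round(th,2),r,np.round(s["force"],1),round(s["width"],1),round(s["time_s"],1))
        if r: break
    set_gripper(32); env.move_l(env.read_state()["tool_pos"]+70*zs,rate=150)
    env.reach([449,212,250],quat(-ez,np.array([.985,.174,0]))); set_gripper(40)
for n in P: cv2.imwrite(f"pics/{n}1.png",viewer.camera(n))
t=cv2.imread("pics/top1.png"); s=cv2.imread("pics/scene1.png")
f=lambda im,x,y,w,h:cv2.resize(im[y:y+h,x:x+w],(400,600),interpolation=cv2.INTER_CUBIC)
cv2.imwrite("pics/crop1.png",np.hstack([f(t,270,135,100,150),f(s,265,160,90,135)]))
print(env.read_state()["time_s"])
E
```

```text
down False [0.2 0.  0.2]
19.833601908996634 0.0 [-0.6 -1.1 -1.3]
0.38 False [-1.  -0.3  0.3] 20.2 4.6
0.58 False [ 0.5 -0.5 -0.4] 20.0 5.0
0.78 False [-0.7  0.9 -0.3] 20.0 5.4
0.98 False [-0.5  0.4  0.7] 20.1 5.9
1.17 False [ 0.2 -0.7 -0.5] 20.0 6.3
1.37 False [-0.2  0.7 -0.1] 19.8 6.7
1.57 False [ 0.4 -0.1  0.5] 20.2 7.2
10.1333
```

View pics/crop1.png

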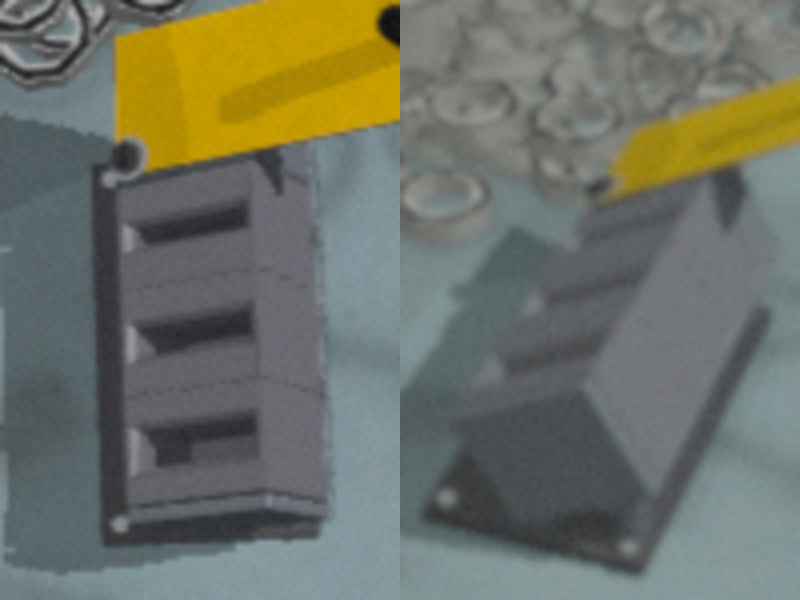

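The cover is open. The slot mouths run far (narrowest), middle and near (widest), so slot8 is far, slot12 is in the middle and slot16 is near. One enlarged view will give me the mouth edges.

```bash
python3 - <<'E'
from h import *
t=cv2.imread("pics/top1.png")[178:258,290:342]
g=cv2.cvtColor(t,cv2.COLOR_BGR2GRAY); g=cv2.createCLAHE(3,(2,2)).apply(g)
g=cv2.resize(g,None,fx=7.5,fy=7.5,interpolation=cv2.INTER_CUBIC)
g=cv2.cvtColor(g,cv2.COLOR_GRAY2BGR)
for k in range(0,80,10): cv2.putText(g,str(178+k),(0,int(k*7.5)+4),0,.35,(0,255,255)); cv2.line(g,(25,int(k*7.5)),(35,int(k*7.5)),(0,255,255))
for k in range(0,52,10): cv2.putText(g,str(290+k),(int(k*7.5),595),0,.35,(0,255,255))
cv2.imwrite("pics/crop2.png",g)
# predicted mouth centre from cover geometry: mouth plane ~6 mm under pivot site
M=tri((0,0),(0,0)) if 0 else None
E
```

```text
(no output)
```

View pics/crop2.png

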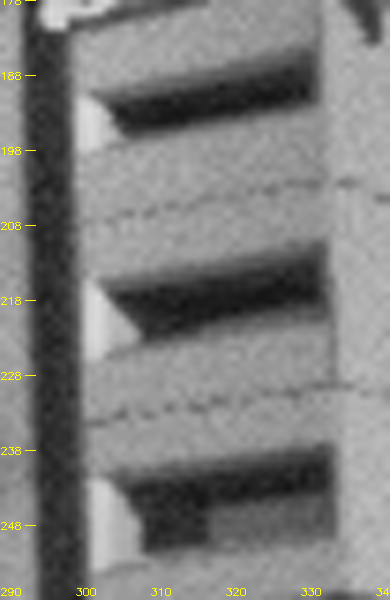

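```bash
python3 - <<'E'
from h import *
px=lambda u,v:(290+u/7.5,178+v/7.5)
C=[onz("top",px(*c),85) for c in((198,100),(205,302),(213,510))]
print(np.round(C,1).tolist(),[np.linalg.norm(C[i]-C[i+1]).round(1) for i in(0,1)],np.degrees(np.arctan2(*(C[0]-C[2])[1::-1])))
def onpl(uv,c):
    o,d=ray("top",uv); return o+d*((c-o)@zs)/(d@zs)
for l,r in(((78,121),(318,73.5)),((83,319),(327,278)),((90,523.5),(336,491.5)),((85,222),(340,182)),((85,425),(340,385))):
    A,B=onpl(px(*l),C[1]),onpl(px(*r),C[1]); d=S.T@((A+B)/2-C[1]); print(np.round(S.T@(B-A),1),"mid rel (slot axes)",np.round(d,1))
print("pivot in slot axes",np.round(S.T@(piv-C[1]),1))
E
```

```text
[[576.3, -63.1, 85.0], [524.0, -64.7, 85.0], [471.3, -66.6, 85.0]] [np.float64(52.3), np.float64(52.8)] 1.9388443498096841
[71.7  0.  -0. ] mid rel (slot axes) [-0.7 53.   0. ]
[72.1  0.2  0. ] mid rel (slot axes) [-0.7  0.9  0. ]
[71.8  0.  -0. ] mid rel (slot axes) [ -0.4 -52.2   0. ]
[75.4 -1.5  0. ] mid rel (slot axes) [ 2.4 25.3 -0. ]
[74.8  0.6  0. ] mid rel (slot axes) [  0.4 -26.4   0. ]
pivot in slot axes [-27.4  90.6   7.2]
```

```bash
cat >> h.py <<'E'
M=np.array([524,-64.7,85])-.6*S[:,0]
mouth={12:M,8:M+52*yr}
qd=quat(-ez,np.array([np.cos(np.radians(10)),np.sin(np.radians(10)),0])); qs=quat(-zs,yr)
def st(m): s=env.read_state(); print(m,"t",round(s["time_s"],1),"pos",np.round(s["tool_pos"],1),"F",np.round(s["force"],1),"w",round(s["width"],1),"g",round(s["grip_force"],1)); return s
def pick(x,y):
    p=np.array([x,y,0.])
    env.reach(p+[0,0,230],qd); set_gripper(40)
    r=env.move_l(p+[0,0,149],qd,rate=100,f_stop=15); st(("down",r))
    if r: return None
    set_gripper(0); w=st("grip")["width"]; env.move_l(p+[0,0,285],qd,rate=150); st("lift"); return w
def insert(k):
    m=mouth[k]; env.move_l(m+181*zs,qs,rate=150); env.move_l(m+150*zs,qs,rate=120); f0=st("pre")
    r=env.move_l(m+86*zs,qs,rate=50,f_stop=14); s=st(("ins",r)); print("d, lateral",np.round(S.T@(s["tool_pos"]-m),1))
    return (s["tool_pos"]-m)@zs
E
python3 - <<'E'
from h import *
w=pick(448.7,212)
if w and 10<w<14: print(insert(12))
E
```

```text
('down', False) t 11.6 pos [449.  212.1 149.4] F [-0.1 -0.3 -0.3] w 40.1 g 0.0
grip t 12.2 pos [451.5 212.8 149.8] F [ 7.9  0.8 -3.4] w 12.1 g 29.9
lift t 13.2 pos [448.1 211.7 284. ] F [-0.3 -0.7 -2.9] w 11.8 g 30.0
pre t 15.1 pos [521.4  10.8 214.5] F [-0.3  0.4 -1.8] w 12.1 g 30.0
('ins', True) t 15.6 pos [522.4   6.5 207. ] F [-1.5  4.7  6.9] w 12.1 g 30.0
d, lateral [ -0.    0.6 141.2]
141.22873558528246
```

```bash
python3 - <<'E'
from h import *
m=mouth[12]; env.move_l(m+144*zs,qs,rate=60); st("back")
t=viewer.camera("top"); s=viewer.camera("scene")
f=lambda im,x,y,w,h:cv2.resize(im[y:y+h,x:x+w],(400,600),interpolation=cv2.INTER_CUBIC)
cv2.imwrite("pics/top3.png",t);cv2.imwrite("pics/scene3.png",s)
cv2.imwrite("pics/crop3.png",np.hstack([f(t,260,150,90,135),f(s,265,160,80,120)]))
E
```

```text
back t 15.9 pos [521.8   7.8 209.4] F [-0.3  0.6 -2.4] w 11.7 g 30.0
```

View pics/crop3.png

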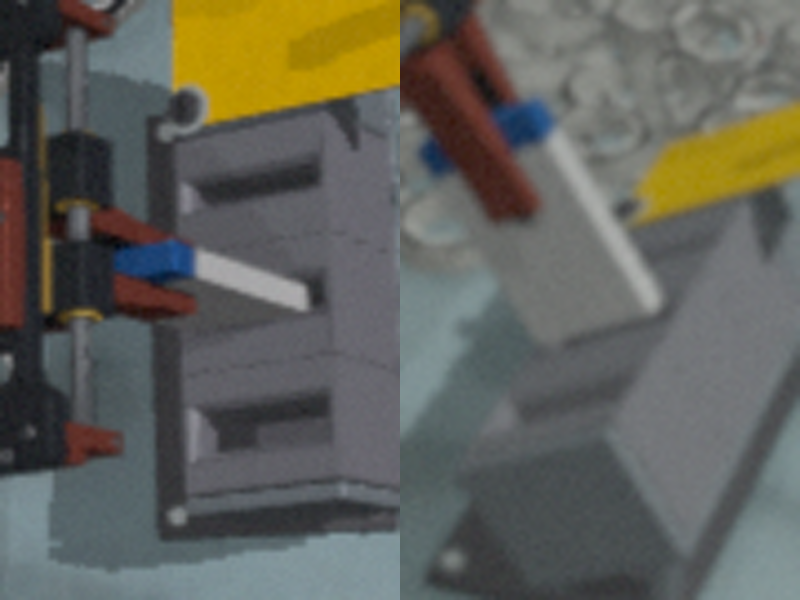

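```bash
python3 - <<'E'
from h import *
s=env.read_state(); c=s["tool_pos"]-91*zs
def cor(c,A): return [c+A@[sx*30,sy*6,sz*50] for sz in(-1,1) for sx in(-1,1) for sy in(-1,1)]
print(np.round(R.from_quat(s["orientation"]).as_matrix().T@S,3).tolist())
lab=[(sx,sy,sz) for sz in(-1,1) for sx in(-1,1) for sy in(-1,1)]
T=(proj("top",cor(c,S))-[260,150])/.225; Q=(proj("scene",cor(c,S))-[265,160])/.2+[400,0]
for l,a,b in zip(lab,T,Q): print(l,a.round(0),b.round(0))
E
```

```text
[[-1.0, -0.0, -0.0], [-0.0, 1.0, -0.0], [0.0, -0.0, -1.0]]
(-1, -1, -1) [191. 326.] [540. 343.]
(-1, 1, -1) [190. 299.] [551. 327.]
(1, -1, -1) [312. 307.] [656. 311.]
(1, 1, -1) [311. 279.] [667. 294.]
(-1, -1, 1) [ 48. 287.] [415. 146.]
(-1, 1, 1) [ 48. 256.] [427. 131.]
(1, -1, 1) [177. 264.] [531. 105.]
(1, 1, 1) [176. 232.] [543.  89.]
```

The plate foot sits about 2.5–3 mm towards the robot relative to the slot, both as seen in the top view. I'll shift the slot estimate by +2.6 mm along its y and insert again.

```bash
cat >> h.py <<'E'
mouth={k:v+2.6*yr for k,v in mouth.items()}
E
python3 - <<'E'
from h import *
m=mouth[12]; env.move_l(m+144*zs,qs,rate=60)
r=env.move_l(m+86*zs,qs,rate=50,f_stop=14); s=st(r); print(np.round(S.T@(s["tool_pos"]-m),1), np.round(S.T@s["force"],1),np.round(S.T@s["wrist_torque"],2))
E
```

```text
True t 17.2 pos [524.9 -18.6 163.6] F [-0.2  1.7  3.4] w 11.8 g 30.0
[-0.  -0.2 91.1] [ 0.2 -0.1  3.8] [-0.11  0.12 -0.04]
```

It is fully home at d = 91.1. Now I release it and fetch the 8 mm plate.

```bash
python3 - <<'E'
from h import *
m=mouth[12]; set_gripper(26); st("rel"); env.move_l(m+180*zs,qs,rate=150)
w=pick(511.7,224.3)
if w and 6<w<10:
    d=insert(8)
    if d<95: set_gripper(22); st("rel"); env.move_l(mouth[8]+180*zs,qs,rate=150)
    if d<95: env.reach([430,150,330],qd)
t=viewer.camera("top"); s=viewer.camera("scene")
f=lambda im,x,y,w,h:cv2.resize(im[y:y+h,x:x+w],(400,600),interpolation=cv2.INTER_CUBIC)
cv2.imwrite("pics/crop4.png",np.hstack([f(t,260,140,100,150),f(s,265,150,90,135)])); st("end")
E
```

```text
rel t 17.6 pos [524.3 -18.5 163. ] F [-1.1  1.1  1.1] w 25.9 g 0.0
('down', False) t 20.7 pos [512.1 224.5 149.4] F [ 0.4 -0.  -0.3] w 40.2 g 0.0
grip t 21.3 pos [511.9 224.4 149.2] F [0.4 0.1 2.3] w 8.0 g 30.0
lift t 22.4 pos [511.1 224.1 284. ] F [ 0.6 -1.  -1.9] w 7.7 g 30.0
pre t 24.3 pos [576.   12.4 214.4] F [ 0.5  0.3 -1.6] w 7.7 g 30.0
('ins', True) t 24.8 pos [576.4   6.9 205.8] F [ 1.5 -5.5 -2.6] w 7.8 g 30.0
d, lateral [  0.5   0.  139.5]
end t 24.9 pos [576.3   6.8 205.8] F [ 1.3 -6.2 -2.4] w 8.3 g 30.0
```

View pics/crop4.png

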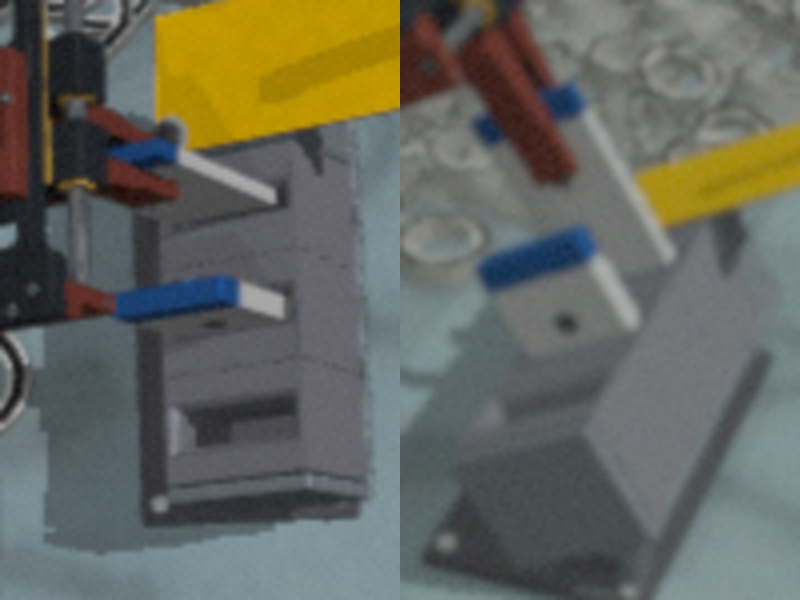

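Plate 12 is home. Plate 8's foot is about 2 mm left and 1 mm towards the robot from its mouth, and it caught the left chamfer. I'll back off, shift and retry.

```bash
python3 - <<'E'
from h import *
m=mouth[8]; env.move_l(m+144*zs,qs,rate=60); m=m+S@[2,1.2,0]; env.move_l(m+144*zs,qs,rate=60); st("back")
r=env.move_l(m+86*zs,qs,rate=50,f_stop=14); s=st(r); print(np.round(S.T@(s["tool_pos"]-m),1), np.round(S.T@s["force"],1),np.round(S.T@s["wrist_torque"],2))
if (s["tool_pos"]-m)@zs<95:
    set_gripper(22); st("rel"); env.move_l(m+180*zs,qs,rate=150); env.reach([430,150,330],qd)
t=viewer.camera("top"); s=viewer.camera("scene")
f=lambda im,x,y,w,h:cv2.resize(im[y:y+h,x:x+w],(400,600),interpolation=cv2.INTER_CUBIC)
cv2.imwrite("pics/crop5.png",np.hstack([f(t,260,140,100,150),f(s,265,150,90,135)])); st("end")
E
```

```text
back t 25.4 pos [577.6   7.8 210.4] F [-0.8 -0.7 -1.4] w 7.9 g 30.0
True t 26.4 pos [578.3 -18.2 164.9] F [-1.5  1.4  4.2] w 7.9 g 30.0
[-0.2 -0.1 91.6] [ 0.9 -1.5  4.3] [-0.09  0.1  -0.01]
rel t 26.8 pos [577.6 -18.3 164.2] F [ 0.2 -0.6 -0.7] w 21.9 g 0.0
end t 28.6 pos [430.5 149.6 329.1] F [ 0.8 -0.4 -0.1] w 22.3 g 0.0
```

View pics/crop5.png

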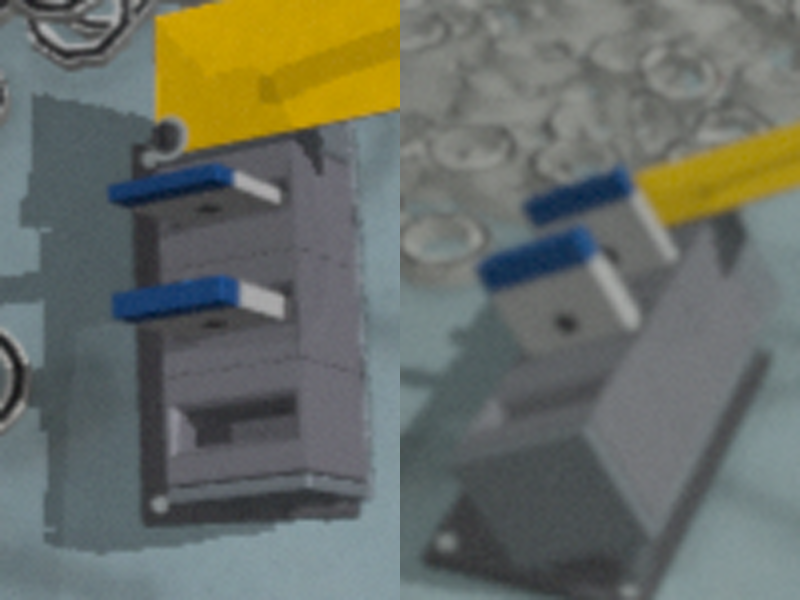

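Both plates are home at equal height with the blue edges up. The cover is open and the gripper is clear, so I sign off.

```bash
python3 -c "
from h import *
print(workorder.sign_off())"
```

```text
the job is handed in; nothing more can be done
None
```

The job is handed in at about 29 s of the 67 s allowed: the cover is swung open, the 8 mm plate is home in the narrowest slot and the 12 mm plate in the middle one, blue edges up, and the widest slot is empty; the verdict was not shown to me.

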